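# Load the jar shaker and shut its guard until the latch catches

### The job

Stand the spice jar with the red cap upright in the round black socket of the jar shaker and let go of it. Then push the shaker's clear sliding guard shut by its orange handle, gently and against the spring buffer, until the latch pin drops and the guard stays shut by itself; never force the guard or knock the other things about.

Things in the scene. Friction and masses are not known exactly. Their poses are not given: they have to be found in the camera images.
- shaker: The jar shaker, a white machine fixed to the table at another place and yaw each time: base 190 mm (x) by 350 mm (y). Origin on the table under its middle. Its y axis (level) is the direction in which the guard shuts; its x axis points to its back. A white motor tower 116 mm high stands across its +y end, its near face 71 mm from the socket's middle.
- socket (a point): Middle of the round black socket's floor, 18 mm above the table. The socket is a ring, bore 54 mm, outside 66 mm, wall 20 mm high above that floor; the jar stands in it. Axes as the shaker's.
- red_jar (a point): Centre of the loose spice jar with the red cap (half-way up its height of 106 mm). Jar 42 mm wide, cap 44.6 mm in diameter from 85 to 106 mm above its foot; mass about 0.11 kg; z along the jar's axis, up. It may have changed places with the other jar. It stands on a flat cloth 5 mm thick.
- yellow_jar (a point): Centre of the other loose spice jar, with the yellow cap (42 mm wide, 106 mm high). To be left where it stands. Behind the two jars stands a cup press with a raised head, taller than the shaker: pass in front of it.
- guard (a joint): How far the clear guard is open, m: 0 nominally shut, growing as it slides along the shaker's -y. A clear hood 160 mm (x) by 160 mm (y), top 140 mm above the table, about 2 N of rail friction. The latch post is adjustable, so the value at which it catches differs each time, anywhere from -0.013 to +0.017. More than 25 N of hand force on the guard is forcing it.
- guard_handle (a point): Centre of the guard's orange handle, an upright block on top of the guard, 16 mm thick along the shaker's y, 42 mm long along its x, standing from 146 to 186 mm above the table. Its flat -y face is the one to push. Axes as the shaker's; it moves with the guard.
- latch_pin (a joint): Height of the latch pin (steel, round red head, behind the guard), m: 0.008 while it rides on the guard's strip, about 0 once it has dropped into the notch: caught. From 8 mm before the catch a spring buffer resists, 4 N rising to 8 N at the catch, plus friction; let go earlier, it pushes the guard back. 4 mm past the catch is a hard stop.
- salt_shaker: Loose grey salt shaker, 44 mm wide, 90 mm high, on the cloth; origin at the centre of its underside. To be left alone.

How it is judged:
By the outcome, as a careful person would: the job done as asked, in the order asked, and still so for the second after the job is handed in, with the robot touching nothing.
It also fails if it takes over 69 s, if anything falls off the work surface, if the arm or the gripper's body presses on something with over 40 N, if the wrist force passes 120 N, or if a joint passes its speed limit or range.

### The arm

A 6-joint arm with a two-finger parallel gripper is mounted at the origin on a cart in front of the work surface, level with it; the furniture and walls round the work are solid. World frame = base frame: x ahead of the robot, y to its left, z up, the work surface at z = 0. Lengths are in mm, angles in rad, forces in N, time in s.
With the tool pointing down it reaches from about 325 to 900 mm from the base axis. Payload 3.5 kg.
Tool frame: the origin (TCP) lies at the centre of the arm's flange, where the gripper is bolted on; the fingertips stand 173 mm ahead of it and the grasp point (between the pads) lies 155 mm ahead of it; z points along the fingers, y is the line along which they close (so a half turn about z gives the same grasp; the last joint's range is limited). The gripper opens to 85 mm and grips with 20 to 120 N. Pads are 22 mm wide; open, the fingers measure 114 mm over their backs; the gripper's body (76 mm by 85 mm) begins 54 mm behind the grasp point. The pads swing forward as they close: fully open they stand 13 mm farther back than shut.
Start: joints at [-1.263, 0.276, -0.026, 1.268, 0, 1.467], TCP at [249.577, -573.004, 404.713] pointing down, gripper open.
Joint ranges: [-3.12, 3.12], [-0.85, 1.88], [-1.08, 1.24], [-1.95, 2.15], [-1.57, 1.53], [-3.14, 3.14]. Speed limits (rad/s): [2.57, 2.57, 3.14, 3.14, 3.14, 3.14].

### API

Orientations are given as a rotation vector (axis times angle).
In Python, from station import robot, imaging, finish_job gives the robot as it stands. The module is installed in compiled form; this text tells all that it offers.
- The arm moves only by the shell command python3 -m creep 'ROWS'. ROWS is JSON, a list of rows, each an object with "gripper": the gripper command: -1 is fully open, 1 is shut, values between are in proportion; "travel": the shift along the world's x, y, z in mm, a list of three; "roll": the turn about the world's z in degrees. A call has 1 to 10 rows; each row shifts and turns the commanded pose from where the row before left it; what a row does not reach is not made up. A row lasts 1/10 s, in which the tool goes at most 50 mm and 8.59 degrees, less where a joint would pass 70% of its speed; a pose out of reach is approached as far as the arm can. A call is refused whole if a number of a shift passes 50 or a number of a turn 8.59, either way. A call with a gripper value outside its range is refused whole. The fingers move at their own pace and stop on an object; the grip force is fixed at half the most. Time passes only in rows, so rows that do not move let the fingers close. It gives the time, the measured TCP pose, the force, the opening and the grip force at its end, in the units of the state.
- robot.get_obs(): the state, without advancing time (a new reading comes with each control period).
- imaging.read_camera(name): name is "side" or "top" or "wrist"; returns a dict with "frame" (400x640x3 uint8, blue, green, red), "vfov" (degrees; the focal length in pixels is half the picture's height over the tangent of half this angle, whatever the lens; pixels are square), "cx", "cy" (the principal point, pixels), "D" ([k1, k2, p1, p2, k3] as OpenCV has them; the pictures are not rectified), "extrinsics" (4x4, takes a point from camera to world coordinates). Camera axes: x right, y up, looking along -z (the intrinsics and any distortion apply to the point x, -y, -z); pixel columns grow to the right and rows downward; lengths in mm; the calibration is good to about 2 mm. A picture is of the moment at which its call begins. There is no depth.
- finish_job(): hands the job in; it is judged then, once.
The state is a dict: "t": time; "joints": joint angles; "qvel": joint speeds; "effort": joint torques, N m; "ee_pos": TCP position; "tcp_rot": TCP orientation; "contact_force": force on the tool from outside, world axes, zero at the start; "wrist_torque": the same for the moment, N m; "finger_gap": opening from 0.0 (shut) to 1.0 (fully open); "grasp_force": force on a finger pad.
Only numpy, scipy, OpenCV 4.12 (cv2) and the standard library are available. Lean on these libraries where they do the work, as an engineer would, in place of code of your own. Each camera call takes 0.05 s, during which the arm holds its last target. There are 200 camera calls.

## Working session

There is one attempt and no reset: what is moved stays moved. The work goes in short steps, Python scripts to look and compute and a shell command to move; the robot and the scene stay as the last step left them, time stands still between calls to the robot, and variables do not carry over. Pictures are saved under pics/ and viewed, at most 10 in all, crops included, and the job is handed in when it is done.

```bash
mkdir -p pics
cat > h.py <<'E'
import numpy as np, cv2
from station import robot, imaging
def cam(n):
    c=imaging.read_camera(n); f=200/np.tan(np.radians(c['vfov'])/2)
    c['K']=np.array([[f,0,c['cx']],[0,f,c['cy']],[0,0,1.]]); c['D']=np.array(c['D'],float); c['T']=np.array(c['extrinsics']); return c
def ray(c,uv):
    p=cv2.undistortPoints(np.array(uv,float).reshape(-1,1,2),c['K'],c['D']).reshape(-1,2)
    d=np.c_[p[:,0],-p[:,1],-np.ones(len(p))]@c['T'][:3,:3].T
    return c['T'][:3,3],d
def onz(c,uv,z):
    o,d=ray(c,uv); return o+d*((z-o[2])/d[:,2:3])
def proj(c,P):
    q=(np.atleast_2d(P)-c['T'][:3,3])@c['T'][:3,:3]; q=q*[1,-1,-1]
    return cv2.projectPoints(q.reshape(-1,1,3),np.zeros(3),np.zeros(3),c['K'],c['D'])[0].reshape(-1,2)
def tri(c1,a,c2,b):
    o1,d1=ray(c1,[a]);o2,d2=ray(c2,[b]);d1=d1[0];d2=d2[0]
    s=np.linalg.lstsq(np.c_[d1,-d2],o2-o1,rcond=None)[0]
    p,q=o1+d1*s[0],o2+d2*s[1]; return (p+q)/2,np.linalg.norm(p-q)
E
python3 - <<'E'
from h import *
for n in('top','side'):
    c=cam(n); cv2.imwrite(f'pics/{n}0.png',c['frame']); print(n,c['T'].round(2).tolist(),c['vfov'],c['D'])
print(robot.get_obs())
E
```

```text
top [[-0.42, 0.71, -0.57, -281.76], [-0.91, -0.34, 0.24, 366.55], [-0.02, 0.62, 0.79, 1244.24], [0.0, 0.0, 0.0, 1.0]] 46.43095604833152 [-0.0985436  0.         0.         0.         0.       ]
side [[0.99, -0.09, 0.06, 592.64], [0.11, 0.85, -0.52, -538.7], [-0.0, 0.52, 0.85, 1064.62], [0.0, 0.0, 0.0, 1.0]] 51.42818227939302 [-0.06845761  0.          0.          0.          0.        ]
{'t': 0.1, 'joints': array([-1.26335424e+00,  2.77084163e-01, -2.77308868e-02,  1.26800814e+00,
        2.18677577e-05,  1.46739691e+00]), 'qvel': array([-1.10496147e-03, -1.74089502e-03,  5.82807251e-03, -1.10223960e-03,
       -5.19428031e-04,  9.03959876e-05]), 'effort': array([ 2.83434042e-05, -4.46706712e+01,  2.96128714e+01,  8.43012793e-03,
       -6.73569480e-05,  7.26756213e-06]), 'ee_pos': array([ 249.49975258, -572.65673069,  403.66031251]), 'tcp_rot': array([-3.07356533e+00, -6.40407403e-01,  2.89892998e-04]), 'contact_force': array([-0.89250623, -0.16908271,  0.40255937]), 'wrist_torque': array([ 0.0042535 , -0.01629255, -0.0390062 ]), 'grasp_force': 0.0, 'finger_gap': 1.0005965083057307}
```

View pics/top0.png

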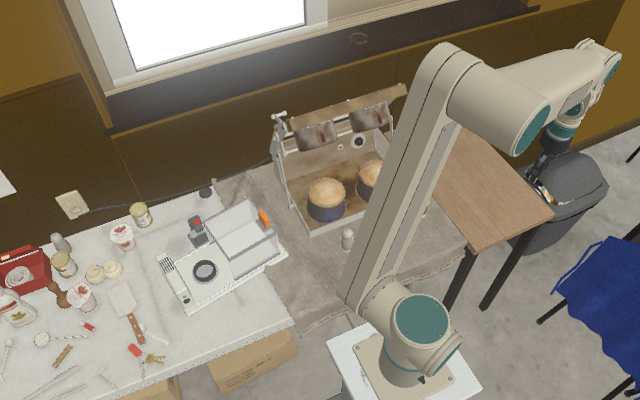

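View pics/side0.png

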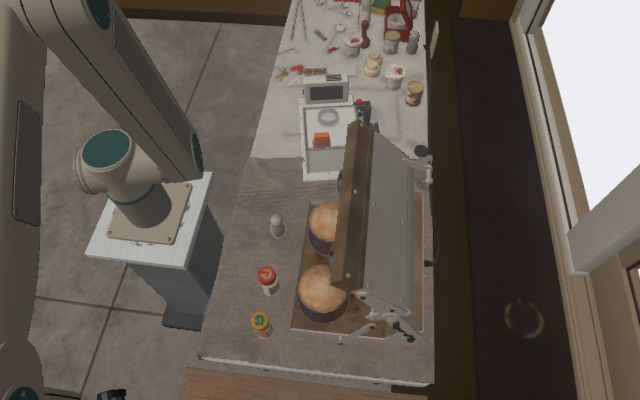

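The top view shows the shaker with its socket at (205,271) and the orange handle at (265,218). The side view shows the red cap at (267,275), the yellow cap at (260,322), the salt shaker at (277,225), the handle at (321,140) and the socket at (328,117).

Run:
```python
from h import *
S=cam('side');T=cam('top')
def blob(c,lo,hi,box):
    x0,y0,x1,y1=box; h=cv2.cvtColor(c['frame'],cv2.COLOR_BGR2HSV)
    m=cv2.inRange(h,lo,hi); k=np.zeros_like(m); k[y0:y1,x0:x1]=m[y0:y1,x0:x1]
    n,l,s,ce=cv2.connectedComponentsWithStats(k); i=1+np.argmax(s[1:,4]); print(s[i],ce[i].round(1)); return ce[i]
a=blob(S,(0,150,90),(22,255,255),(300,120,345,160)); b=blob(T,(0,150,90),(22,255,255),(250,200,280,235))
print('handle',tri(S,a,T,b))
r=blob(S,(0,130,80),(12,255,255),(250,255,290,300)); y=blob(S,(12,90,80),(60,255,255),(245,305,280,335))
for n,p in(('red',r),('yel',y)): print(n,onz(S,[p],100))
print('salt',onz(S,[(277,217)],90), 'sock',tri(S,(328,116),T,(205,270)),onz(T,[(205,270)],38),onz(S,[(328,116)],38))
def crop(c,b,k):
    x0,y0,x1,y1=b; return cv2.resize(c['frame'][y0:y1,x0:x1],None,fx=k,fy=k,interpolation=cv2.INTER_CUBIC)
A=crop(T,(150,180,300,320),4);B=crop(S,(240,60,440,360),2)
A=cv2.copyMakeBorder(A[:560,:],0,0,0,0,0); o=np.zeros((600,800,3),np.uint8); o[:560,:400]=cv2.resize(A,(400,373))[:0].shape[0] if 0 else 0
o[:373,:400]=cv2.resize(A,(400,373)); o[:,400:]=B; cv2.imwrite('pics/c1.png',o)
```

```text
[315 133  14  12  98] [320.3 137. ]
[258 211  12  17  90] [263.9 218.5]
handle (array([490.28205176, 190.28045112, 170.95079996]), np.float64(3.7437524082923774))
[258 267  18  18 203] [266.1 275.7]
[251 312  18  20 245] [259.7 321.4]
red [[ 403.29880517 -196.27785621  100.        ]]
yel [[ 408.78547728 -307.81416039  100.        ]]
salt [[399.84141026 -26.8964556   90.        ]] sock (array([488.81443517, 395.73334904,  31.27965623]), np.float64(4.604554699708853)) [[482.31913248 394.24227931  38.        ]] [[490.96150335 391.89139993  38.        ]]
```

View pics/c1.png

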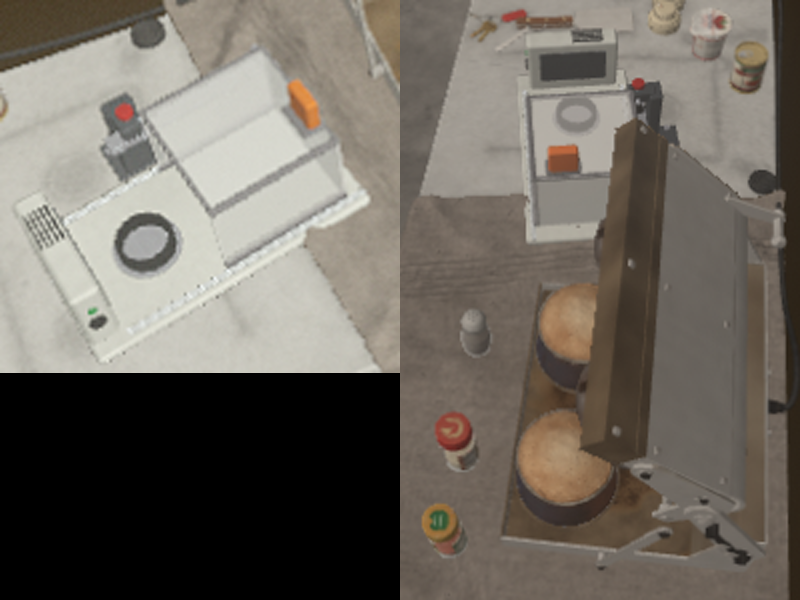

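```bash
python3 -m creep '[{"gripper":-1,"travel":[15,37,4],"roll":6.6},{"gripper":-1,"travel":[15,37,4],"roll":6.6},{"gripper":-1,"travel":[15,37,4],"roll":6.6},{"gripper":-1,"travel":[15,37,4],"roll":6.6},{"gripper":-1,"travel":[15,37,4],"roll":6.6},{"gripper":-1,"travel":[15,37,4],"roll":6.6},{"gripper":-1,"travel":[15,37,4],"roll":6.6},{"gripper":-1,"travel":[15,37,4],"roll":6.6},{"gripper":-1,"travel":[15,37,4],"roll":6.6},{"gripper":-1,"travel":[15,37,4],"roll":6.6}]'
python3 - <<'E'
from h import *
W=cam('wrist');S=cam('side');T=cam('top')
for p in((335,283),(348,122)): print([onz(S,[p],z)[0].round() for z in(200,300,400)])
for q in((296,135),(280,125)): print([onz(T,[q],z)[0].round() for z in(200,300)])
print(W['T'].round(2).tolist(),robot.get_obs()['ee_pos'],robot.get_obs()['joints'])
cv2.imwrite('pics/w1.png',W['frame'])
E
```

```text
t: 1.2
ee_pos: [399.7, -201.4, 444.8]
tcp_rot: [2.225, 2.217, 0.0]
contact_force: [0.6, -1.3, 0.9]
finger_gap: 1.0
grasp_force: 0.0
[array([ 575., -232.,  200.]), array([ 577., -267.,  300.]), array([ 579., -303.,  400.])]
[array([564., 229., 200.]), array([567., 140., 300.]), array([571.,  52., 400.])]
[array([732., -16., 200.]), array([635.,  20., 300.])]
[array([798.,  13., 200.]), array([695.,  46., 300.])]
[[1.0, 0.0, 0.0, 401.1], [-0.0, 0.96, 0.28, -129.9], [0.0, -0.28, 0.96, 413.02], [0.0, 0.0, 0.0, 1.0]] [ 400.02577951 -201.11294495  444.99367656] [-6.10385874e-01 -6.27972513e-02 -3.22306228e-01  1.31069624e+00
 -7.72653010e-05  9.64478204e-01]
```

View pics/w1.png

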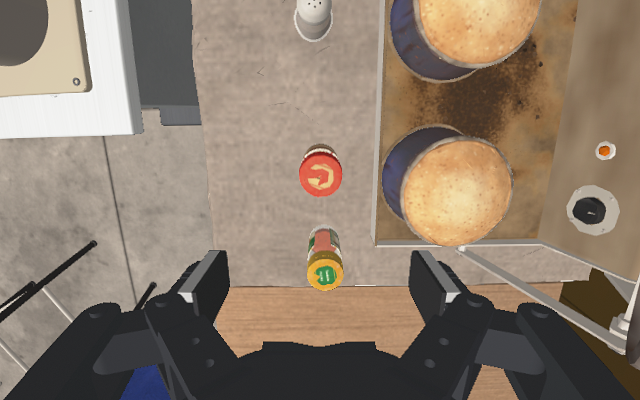

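The wrist view shows the red cap at (321,174), the yellow cap at (325,271), and the press's tray edge well clear at column 380.

Run:
```python
from h import *
W=cam('wrist')
h=cv2.cvtColor(W['frame'],cv2.COLOR_BGR2HSV); m=cv2.inRange(h,(0,120,70),(10,255,255))|cv2.inRange(h,(170,120,70),(180,255,255))
m[:140]=0;m[215:]=0;m[:,:285]=0;m[:,355:]=0
m=cv2.morphologyEx(m,cv2.MORPH_OPEN,np.ones((3,3)))
cs=max(cv2.findContours(m,0,1)[0],key=cv2.contourArea); (u,v),r=cv2.minEnclosingCircle(cs);print(u,v,r)
print(onz(W,[(u,v),(u-r,v),(u+r,v),(378,240),(325,272)],111))
```

```text
320.05645751953125 173.77015686035156 22.597007751464844
[[ 402.69597827 -192.46526288  111.        ]
 [ 380.16247427 -192.36089306  111.        ]
 [ 425.23340489 -192.55301044  111.        ]
 [ 464.2517533  -264.51527966  111.        ]
 [ 407.82175669 -302.50659471  111.        ]]
```

```bash
python3 -m creep '[{"gripper":-0.4,"travel":[3,9,0],"roll":0},{"gripper":-0.4,"travel":[0,0,-40],"roll":0},{"gripper":-0.4,"travel":[0,0,-40],"roll":0},{"gripper":-0.4,"travel":[0,0,-40],"roll":0},{"gripper":-0.4,"travel":[0,0,-30],"roll":0},{"gripper":-0.4,"travel":[0,0,-25],"roll":0},{"gripper":-0.4,"travel":[0,0,-18],"roll":0},{"gripper":-0.4,"travel":[0,0,0],"roll":0}]'
python3 -m creep '[{"gripper":1,"travel":[0,0,0],"roll":0},{"gripper":1,"travel":[0,0,0],"roll":0},{"gripper":1,"travel":[0,0,0],"roll":0},{"gripper":1,"travel":[0,0,0],"roll":0},{"gripper":1,"travel":[0,0,0],"roll":0},{"gripper":1,"travel":[0,0,0],"roll":0}]'
```

```text
t: 2.2
ee_pos: [400.8, -193.7, 248.9]
tcp_rot: [-2.228, -2.205, 0.002]
contact_force: [-0.3, 1.1, 0.4]
finger_gap: 0.703
grasp_force: 0.0
t: 2.8
ee_pos: [402.8, -194.1, 252.2]
tcp_rot: [2.23, 2.212, 0.0]
contact_force: [0.6, -0.4, 2.1]
finger_gap: 0.507
grasp_force: 60.9
```

```bash
python3 -m creep '[{"gripper":1,"travel":[0,0,25],"roll":0},{"gripper":1,"travel":[0,0,45],"roll":0},{"gripper":1,"travel":[0,0,50],"roll":0},{"gripper":1,"travel":[0,0,50],"roll":0},{"gripper":1,"travel":[0,0,40],"roll":0},{"gripper":1,"travel":[0,20,0],"roll":0},{"gripper":1,"travel":[0,40,0],"roll":0},{"gripper":1,"travel":[0,50,0],"roll":0},{"gripper":1,"travel":[0,50,0],"roll":0},{"gripper":1,"travel":[0,50,0],"roll":0}]'
python3 -m creep '[{"gripper":1,"travel":[0,50,0],"roll":0},{"gripper":1,"travel":[0,50,0],"roll":0},{"gripper":1,"travel":[0,50,0],"roll":0},{"gripper":1,"travel":[0,50,0],"roll":0},{"gripper":1,"travel":[0,50,0],"roll":0},{"gripper":1,"travel":[0,24,0],"roll":0},{"gripper":1,"travel":[0,10,0],"roll":0},{"gripper":1,"travel":[0,0,0],"roll":0}]'
python3 - <<'E'
from h import *
W=cam('wrist');print(W['T'].round(2).tolist(),robot.get_obs()['ee_pos'],robot.get_obs()['joints'])
cv2.imwrite('pics/w2.png',W['frame'])
E
```

```text
t: 3.8
ee_pos: [402.0, 17.7, 461.8]
tcp_rot: [2.231, 2.211, 0.001]
contact_force: [0.8, 0.7, -0.1]
finger_gap: 0.507
grasp_force: 61.2
t: 4.6
ee_pos: [402.4, 300.8, 461.4]
tcp_rot: [2.228, 2.215, -0.001]
contact_force: [0.4, -0.3, -0.5]
finger_gap: 0.502
grasp_force: 61.2
[[1.0, 0.01, 0.0, 403.9], [-0.01, 0.96, 0.28, 372.21], [-0.0, -0.28, 0.96, 429.49], [0.0, 0.0, 0.0, 1.0]] [402.41381279 299.76509855 461.42452002] [ 5.11505409e-01  3.13274550e-02 -1.95578783e-01  1.34504800e+00
 -6.79144335e-04  2.08982209e+00]
```

View pics/w2.png

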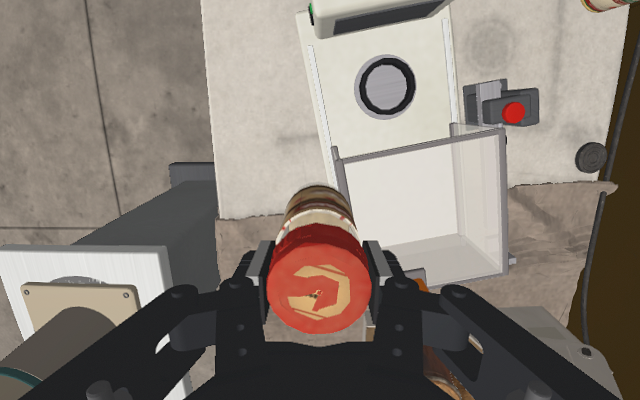

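The wrist view shows the jar held by its cap, the socket ring at (386,86), the guard's leading top edge from (340,160) to (503,130), and the latch's red head at (513,112).

Run:
```python
from h import *
W=cam('wrist'); g=cv2.cvtColor(W['frame'],cv2.COLOR_BGR2GRAY)
m=((g<75)*255).astype(np.uint8); m[:45]=0;m[130:]=0;m[:,:345]=0;m[:,425:]=0
cs=max(cv2.findContours(m,0,1)[0],key=cv2.contourArea); e=cv2.fitEllipse(cs); print('dark',e)
for z in(38,28): print(z,onz(W,[e[0]],z))
r=onz(W,[(e[0][0]-e[1][0]/2,e[0][1]),(e[0][0]+e[1][0]/2,e[0][1])],38);print(np.ptp(r[:,0]))
c=onz(W,[(356,86),(416,86),(386,55),(386,118)],38); print(c)
for n,p,z in(('guard',[(340,160),(503,130)],140),('base',[(297,12),(327,142)],18),('gback',[(388,295),(508,275)],18),('tower',[(323,38),(448,2)],18)):
    q=onz(W,p,z); d=q[1]-q[0]; print(n,q.round(1).tolist(),np.degrees(np.arctan2(d[1],d[0])),np.linalg.norm(d))
print('red',onz(W,[(513,112)],100))
```

```text
dark ((386.9557189941406, 84.97814178466797), (53.47106170654297, 57.187618255615234), 35.596534729003906)
38 [[486.27789528 398.17471572  38.        ]]
28 [[488.37855938 398.86305227  28.        ]]
64.81491570706817
[[448.9173931  397.00530018  38.        ]
 [521.69260153 397.14300476  38.        ]
 [483.67865941 432.05557174  38.        ]
 [486.89719878 359.27330815  38.        ]]
guard [[423.6, 323.9, 140.0], [577.0, 352.0, 140.0]] 10.384203681058835 155.9112550268777
base [[378.6, 484.5, 18.0], [414.5, 328.1, 18.0]] -77.07609388311822 160.47635444656572
gback [[508.9, 94.0, 18.0], [694.5, 125.0, 18.0]] 9.463555989641819 188.17297114227472
tower [[409.7, 454.9, 18.0], [561.0, 496.6, 18.0]] 15.440764895997226 156.94956681429508
red [[609.25153483 368.22677025 100.        ]]
```

```bash
python3 -m creep '[{"gripper":1,"travel":[30,15,0],"roll":5.5},{"gripper":1,"travel":[35,15,0],"roll":5.5},{"gripper":1,"travel":[15,0,0],"roll":0.5},{"gripper":1,"travel":[0,0,0],"roll":0},{"gripper":1,"travel":[0,0,0],"roll":0}]'
python3 - <<'E'
from h import *
W=cam('wrist');print(robot.get_obs()['ee_pos'],robot.get_obs()['tcp_rot'])
cv2.imwrite('pics/w3.png',W['frame']); g=cv2.cvtColor(W['frame'],cv2.COLOR_BGR2GRAY)
u,v=proj(W,[486,397,38])[0];print(u,v)
m=((g<75)*255).astype(np.uint8); k=np.zeros_like(m); cv2.circle(k,(int(u),int(v)),42,255,-1); m&=k
cs=max(cv2.findContours(m,0,1)[0],key=cv2.contourArea); e=cv2.fitEllipse(cs); print(e,onz(W,[e[0]],38))
E
```

```text
t: 5.2
ee_pos: [482.5, 328.5, 461.5]
tcp_rot: [-2.0, -2.422, 0.003]
contact_force: [0.6, 0.5, -0.2]
finger_gap: 0.508
grasp_force: 61.4
[482.01040772 328.73263659 461.68602144] [-1.99946558e+00 -2.42233585e+00  2.17007335e-03]
331.7839815468521 112.45212231276692
((333.1845397949219, 111.31623077392578), (52.47597885131836, 53.662017822265625), 5.91193151473999) [[487.41712287 398.653824    38.        ]]
```

View pics/w3.png

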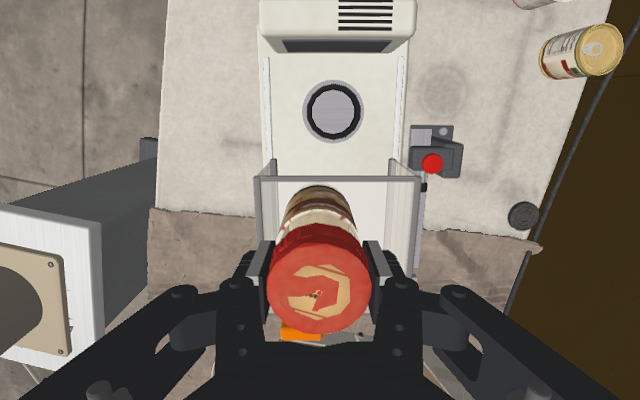

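The guard's edge is level in the turned wrist view (about 11° yaw) and the socket lies at (333,111), so I move above it and go down.

```bash
python3 -m creep '[{"gripper":1,"travel":[2,25,0],"roll":0},{"gripper":1,"travel":[3,30,0],"roll":0},{"gripper":1,"travel":[0,12,0],"roll":0},{"gripper":1,"travel":[0,0,-40],"roll":0},{"gripper":1,"travel":[0,0,-45],"roll":0},{"gripper":1,"travel":[0,0,-40],"roll":0},{"gripper":1,"travel":[0,0,-30],"roll":0},{"gripper":1,"travel":[0,0,-15],"roll":0},{"gripper":1,"travel":[0,0,0],"roll":0},{"gripper":1,"travel":[0,0,0],"roll":0}]'
python3 - <<'E'
from h import *
W=cam('wrist');S=cam('side');T=cam('top');print(robot.get_obs()['ee_pos'])
f=lambda c,b:cv2.resize(c['frame'][b[1]:b[3],b[0]:b[2]],(400,400*(b[3]-b[1])//(b[2]-b[0])),interpolation=cv2.INTER_CUBIC)
o=np.zeros((600,800,3),np.uint8)
for im,x,y in((f(W,(120,0,520,400))[:300],0,0),(f(T,(150,200,270,310))[:300],0,300),(f(S,(270,60,390,160)),400,0)):
    h,w=im.shape[:2]; h=min(h,600-y); o[y:y+h,x:x+w]=im[:h]
cv2.imwrite('pics/m4.png',o)
E
```

```text
t: 6.25
ee_pos: [487.9, 397.1, 293.2]
tcp_rot: [1.997, 2.424, 0.003]
contact_force: [-0.1, 0.4, -0.5]
finger_gap: 0.501
grasp_force: 61.4
[488.52166913 397.5713929  294.33013209]
```

View pics/m4.png

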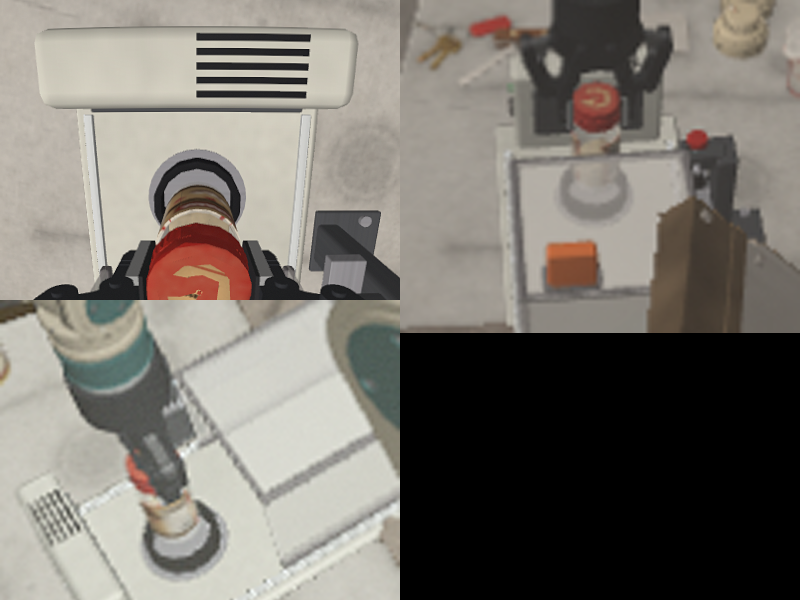

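The crops show the jar upright over the ring; I check the alignment by projection: top-crop ring centre (183,538), wrist-crop ring centre (198,192), side-crop ring centre (594,190), jar foot partly hidden.

Run:
```python
from h import *
for n in('wrist','top','side'):
    c=cam(n)
    k,x0,y0,ox,oy={'wrist':(1,120,0,0,0),'top':(400/120,150,200,0,300),'side':(400/120,270,60,400,0)}[n]
    for nm,P in(('ring',[487,398.5,38]),('foot',[488,398.5,47]),('cap',[488,398.5,153])): print(n,nm,((proj(c,P)[0]-[x0,y0])*k+[ox,oy]).round(1))
    if n=='wrist':
        g=cv2.cvtColor(c['frame'],cv2.COLOR_BGR2GRAY)
    a=np.array([[487+33*np.cos(t),398.5+33*np.sin(t),38] for t in np.linspace(0,6.28,24)])
    b=np.array([[488+21*np.cos(t),398.5+21*np.sin(t),47] for t in np.linspace(0,6.28,24)])
    for q,col in((a,(0,0,255)),(b,(0,255,0))): cv2.polylines(c['frame'],[proj(c,q).round().astype(int)],True,col,1)
    u,v=proj(c,[487,398,45])[0].astype(int); r=50 if n=='wrist' else 25
    im=cv2.resize(c['frame'][max(0,v-r):v+r,u-r:u+r],(266,266),interpolation=cv2.INTER_NEAREST)
    L=im if n=='wrist' else np.hstack([L,im])
cv2.imwrite('pics/m5.png',L)
```

```text
wrist ring [194.2 204.6]
wrist foot [195.4 208.5]
wrist cap [193.9 289.2]
top ring [177.3 530.9]
top foot [174.9 525. ]
top cap [148.6 461.4]
side ring [590.1 181.4]
side foot [591.1 175.2]
side cap [591.  96.]
```

View pics/m5.png

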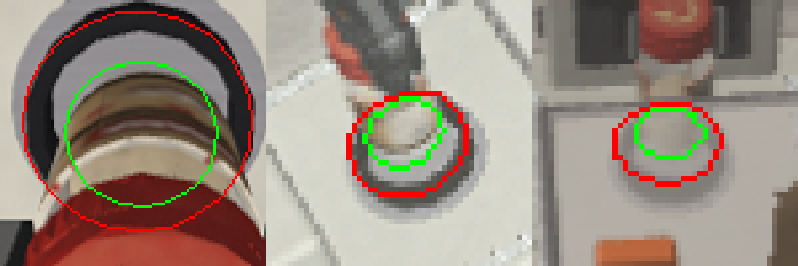

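```bash
python3 -m creep '[{"gripper":1,"travel":[0,2,0],"roll":0},{"gripper":1,"travel":[0,0,-5],"roll":0},{"gripper":1,"travel":[0,0,-5],"roll":0},{"gripper":1,"travel":[0,0,-2],"roll":0},{"gripper":1,"travel":[0,0,0],"roll":0},{"gripper":1,"travel":[0,0,0],"roll":0}]'
python3 - <<'E'
from h import *
c=cam('wrist'); print(robot.get_obs()['wrist_torque'])
cv2.imwrite('pics/w6.png',cv2.resize(c['frame'][130:330,220:420],(600,600),interpolation=cv2.INTER_CUBIC))
E
```

```text
t: 7.15
ee_pos: [487.5, 398.9, 279.4]
tcp_rot: [-1.997, -2.425, 0.001]
contact_force: [0.7, -0.1, -1.5]
finger_gap: 0.502
grasp_force: 61.4
[ 0.02349702 -0.00413981  0.0375043 ]
```

View pics/w6.png

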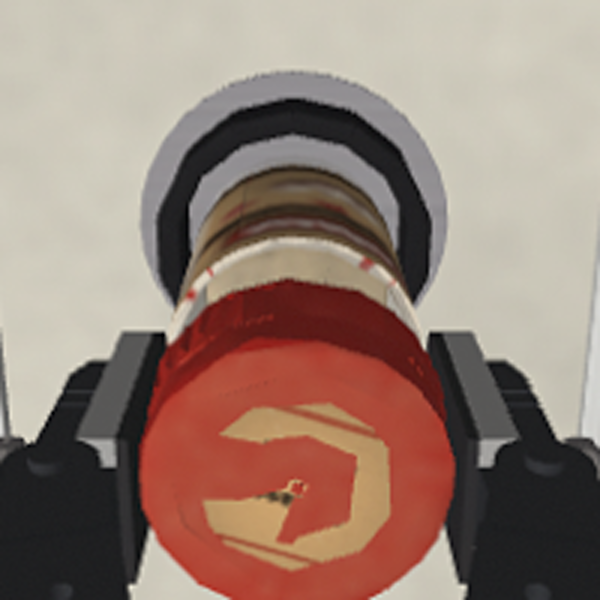

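The crop shows the jar's foot within the ring, centred laterally, with a little more gap on the far side.

```bash
python3 -m creep '[{"gripper":1,"travel":[0,1,-4],"roll":0},{"gripper":1,"travel":[0,0,-4],"roll":0},{"gripper":1,"travel":[0,0,-3],"roll":0},{"gripper":1,"travel":[0,0,0],"roll":0},{"gripper":1,"travel":[0,0,0],"roll":0}]'
python3 -m creep '[{"gripper":1,"travel":[0,0,-1.5],"roll":0},{"gripper":1,"travel":[0,0,0],"roll":0},{"gripper":1,"travel":[0,0,0],"roll":0}]'
```

```text
t: 7.7
ee_pos: [487.5, 400.0, 268.5]
tcp_rot: [-1.997, -2.425, 0.001]
contact_force: [-0.8, 0.3, -1.4]
finger_gap: 0.504
grasp_force: 61.4
t: 8.0
ee_pos: [487.6, 400.0, 267.2]
tcp_rot: [1.997, 2.425, 0.0]
contact_force: [-0.4, 0.7, -0.9]
finger_gap: 0.5
grasp_force: 61.4
```

```bash
python3 -m creep '[{"gripper":1,"travel":[0,0,-1.5],"roll":0},{"gripper":1,"travel":[0,0,0],"roll":0},{"gripper":1,"travel":[0,0,0],"roll":0}]'
python3 -m creep '[{"gripper":1,"travel":[0,0,-1],"roll":0},{"gripper":1,"travel":[0,0,0],"roll":0},{"gripper":1,"travel":[0,0,0],"roll":0}]'
```

```text
t: 8.3
ee_pos: [487.5, 400.0, 265.7]
tcp_rot: [-1.997, -2.425, 0.0]
contact_force: [-0.2, -0.1, -1.2]
finger_gap: 0.505
grasp_force: 61.4
t: 8.6
ee_pos: [487.6, 400.1, 265.2]
tcp_rot: [-1.997, -2.425, -0.001]
contact_force: [-1.2, 0.6, 3.4]
finger_gap: 0.501
grasp_force: 61.8
```

The force rose to 3.4 N, so the jar has landed. I let go and lift.

```bash
python3 -m creep '[{"gripper":-0.4,"travel":[0,0,0],"roll":0},{"gripper":-0.4,"travel":[0,0,0],"roll":0},{"gripper":-0.4,"travel":[0,0,0],"roll":0},{"gripper":-0.4,"travel":[0,0,0],"roll":0},{"gripper":-0.4,"travel":[0,0,10],"roll":0},{"gripper":-0.4,"travel":[0,0,30],"roll":0},{"gripper":-0.4,"travel":[0,0,45],"roll":0},{"gripper":-0.4,"travel":[0,0,45],"roll":0},{"gripper":-0.4,"travel":[0,0,45],"roll":0},{"gripper":-0.4,"travel":[0,0,25],"roll":0}]'
python3 -m creep '[{"gripper":1,"travel":[0,-30,0],"roll":0},{"gripper":1,"travel":[0,-40,0],"roll":0},{"gripper":1,"travel":[5,-40,0],"roll":0},{"gripper":1,"travel":[5,-40,0],"roll":0},{"gripper":1,"travel":[0,-20,0],"roll":0},{"gripper":1,"travel":[0,0,0],"roll":0},{"gripper":1,"travel":[0,0,0],"roll":0}]'
python3 - <<'E'
from h import *
W=cam('wrist');S=cam('side')
f=cv2.resize(W['frame'],(640,400)); s=cv2.resize(S['frame'][90:160,290:370],(228,200)); f[200:,412:]=s
cv2.imwrite('pics/m7.png',f)
h=cv2.cvtColor(W['frame'],cv2.COLOR_BGR2HSV); m=cv2.inRange(h,(8,150,90),(20,255,255)); n,l,st,ce=cv2.connectedComponentsWithStats(m)
for i in range(1,n):
    if st[i,4]>80: print(st[i],ce[i],onz(W,[ce[i]],186))
E
```

```text
t: 9.6
ee_pos: [487.9, 400.2, 470.7]
tcp_rot: [1.996, 2.423, 0.011]
contact_force: [0.5, 0.9, 0.1]
finger_gap: 0.703
grasp_force: 0.0
t: 10.3
ee_pos: [497.6, 229.9, 465.4]
tcp_rot: [1.999, 2.424, 0.002]
contact_force: [-0.9, 1.0, -0.6]
finger_gap: -0.008
grasp_force: 0.0
[ 279  216   48   29 1171] [302.03928266 229.12126388] [[490.28114377 199.51327652 186.        ]]
```

View pics/m7.png

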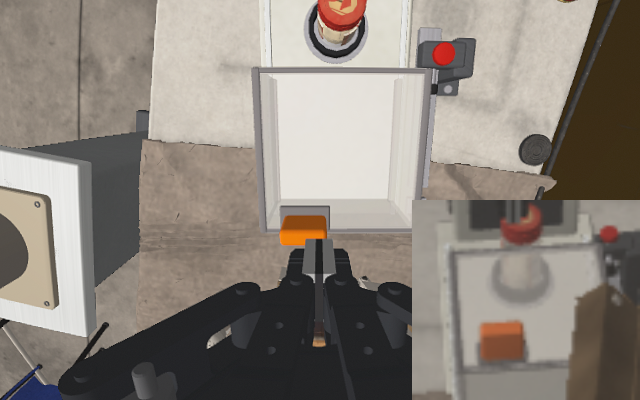

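The view shows the jar upright in the socket, the gripper clear, the handle at (302,229), and the guard still open. My picture allowance is used up, so I go on by numbers. First I check where the press head is relative to the gripper.

Run:
```python
from h import *
S=cam('side');T=cam('top');W=cam('wrist')
W2=dict(W); M=np.eye(4); M[:3]=[[1,.01,0,403.9],[-.01,.96,.28,372.21],[0,-.28,.96,429.49]]; W2['T']=M
for s in((345,123),(358,119),(375,130)):
    print(s,[(w,*[np.round(v) for v in tri(S,s,W2,w)]) for w in((508,310),(560,307),(600,345))])
    print([(t,*[np.round(v) for v in tri(S,s,T,t)]) for t in((278,115),(288,122),(296,135),(270,118))])
print('handle blob wrist+top', tri(S,(320.3,137),W,(302,229)), tri(T,(263.9,218.5),W,(302,229)))
print(robot.get_obs()['joints'])
```

```text
(345, 123) [((508, 310), array([559., 212., 216.]), np.float64(4.0)), ((560, 307), array([573., 217., 228.]), np.float64(41.0)), ((600, 345), array([579., 202., 254.]), np.float64(56.0))]
[((278, 115), array([582.,  64., 414.]), np.float64(55.0)), ((288, 122), array([572.,  54., 406.]), np.float64(24.0)), ((296, 135), array([560.,  54., 386.]), np.float64(13.0)), ((270, 118), array([586.,  81., 403.]), np.float64(68.0))]
(358, 119) [((508, 310), array([577., 216., 218.]), np.float64(32.0)), ((560, 307), array([593., 221., 228.]), np.float64(6.0)), ((600, 345), array([599., 204., 254.]), np.float64(23.0))]
[((278, 115), array([601.,  68., 410.]), np.float64(30.0)), ((288, 122), array([590.,  58., 403.]), np.float64(2.0)), ((296, 135), array([577.,  58., 383.]), np.float64(40.0)), ((270, 118), array([605.,  85., 399.]), np.float64(42.0))]
(375, 130) [((508, 310), array([613., 196., 191.]), np.float64(60.0)), ((560, 307), array([632., 202., 201.]), np.float64(16.0)), ((600, 345), array([639., 183., 232.]), np.float64(4.0))]
[((278, 115), array([636.,  61., 383.]), np.float64(20.0)), ((288, 122), array([625.,  50., 376.]), np.float64(13.0)), ((296, 135), array([612.,  50., 356.]), np.float64(52.0)), ((270, 118), array([641.,  78., 370.]), np.float64(33.0))]
handle blob wrist+top (array([490.73008451, 193.79056723, 168.66198093]), np.float64(0.8394801918755138)) (array([491.02942683, 190.45298755, 165.90906867]), np.float64(4.219979730419682))
[ 3.16749474e-01  1.14625295e-01 -9.85916670e-02  1.35759994e+00
  1.55915733e-04  1.69339471e+00]
```

```bash
python3 -m creep '[{"gripper":1,"travel":[0,-40,0],"roll":0},{"gripper":1,"travel":[-2,-45,0],"roll":0},{"gripper":1,"travel":[0,0,-40],"roll":0},{"gripper":1,"travel":[0,0,-40],"roll":0},{"gripper":1,"travel":[0,0,-35],"roll":0},{"gripper":1,"travel":[0,0,-20],"roll":0},{"gripper":1,"travel":[0,0,-5],"roll":0},{"gripper":1,"travel":[0,0,0],"roll":0},{"gripper":1,"travel":[0,0,0],"roll":0}]'
python3 -m creep '[{"gripper":1,"travel":[-1,5,0],"roll":0},{"gripper":1,"travel":[-1,5,0],"roll":0},{"gripper":1,"travel":[-1,5,0],"roll":0},{"gripper":1,"travel":[0,0,0],"roll":0},{"gripper":1,"travel":[0,0,0],"roll":0}]'
```

```text
t: 11.45
ee_pos: [496.4, 145.5, 326.1]
tcp_rot: [1.996, 2.424, 0.003]
contact_force: [-0.1, 0.6, 0.3]
finger_gap: 0.002
grasp_force: 0.0
t: 11.95
ee_pos: [492.5, 160.3, 324.9]
tcp_rot: [1.997, 2.425, 0.0]
contact_force: [0.1, -0.2, -0.0]
finger_gap: 0.0
grasp_force: 0.0
```

```bash
python3 -m creep '[{"gripper":1,"travel":[-1,5,0],"roll":0},{"gripper":1,"travel":[-1,5,0],"roll":0},{"gripper":1,"travel":[-1,5,0],"roll":0},{"gripper":1,"travel":[0,0,0],"roll":0}]'
python3 -m creep '[{"gripper":1,"travel":[-1,5,0],"roll":0},{"gripper":1,"travel":[-1,5,0],"roll":0},{"gripper":1,"travel":[-1,5,0],"roll":0},{"gripper":1,"travel":[-1,5,0],"roll":0}]'
python3 - <<'E'
from h import *
S=cam('side'); h=cv2.cvtColor(S['frame'],cv2.COLOR_BGR2HSV); m=cv2.inRange(h,(0,150,90),(22,255,255)); m[:90]=0; m[165:]=0; m[:,:300]=0; m[:,350:]=0
n,l,st,ce=cv2.connectedComponentsWithStats(m); print(st[1:],ce[1:])
E
```

```text
t: 12.35
ee_pos: [489.4, 175.6, 324.7]
tcp_rot: [-1.996, -2.425, -0.0]
contact_force: [-1.1, 1.0, -0.4]
finger_gap: 0.001
grasp_force: 0.0
t: 12.75
ee_pos: [485.6, 195.4, 324.7]
tcp_rot: [1.997, 2.425, -0.0]
contact_force: [-0.0, -0.0, -0.6]
finger_gap: 0.001
grasp_force: 1.0
[[319 126   1   3   3]
 [326 134   1   3   3]] [[319. 127.]
 [326. 135.]]
```

```bash
cat > g.py <<'E'
from h import *
def blobs(n,lo,hi,box,mn=15):
    c=cam(n);h=cv2.cvtColor(c['frame'],cv2.COLOR_BGR2HSV); m=cv2.inRange(h,lo,hi); k=np.zeros_like(m);x0,y0,x1,y1=box;k[y0:y1,x0:x1]=m[y0:y1,x0:x1]
    nn,l,st,ce=cv2.connectedComponentsWithStats(k); return c,[(st[i].tolist(),ce[i].round(1)) for i in range(1,nn) if st[i,4]>mn]
if __name__=='__main__':
    for n,b in(('wrist',(0,0,640,400)),('top',(180,170,290,300))):
        c,bl=blobs(n,(6,150,90),(20,255,255),b)
        for s,ce in bl: print(n,s,ce,onz(c,[ce],186 if n=='wrist' else 167).round(1))
    c,bl=blobs('top',(0,160,100),(6,255,255),(180,200,220,280),3); print('toppin',bl)
    c,bl=blobs('wrist',(0,170,100),(6,255,255),(0,0,640,400),40); print('wristred',bl)
E
python3 g.py
```

```text
wrist [278, 202, 106, 65, 6227] [329.9 235. ] [[485.5 222.5 186. ]]
top [251, 215, 11, 17, 95] [256.2 222.7] [[487.  213.7 167. ]]
toppin [([194, 220, 5, 4, 15], array([196.1, 221.3]))]
wristred []
```

```bash
python3 -m creep '[{"gripper":1,"travel":[-1,5,0],"roll":0},{"gripper":1,"travel":[-1,5,0],"roll":0},{"gripper":1,"travel":[-1,5,0],"roll":0},{"gripper":1,"travel":[-1,5,0],"roll":0},{"gripper":1,"travel":[-1,5,0],"roll":0}]'
python3 -m creep '[{"gripper":1,"travel":[-1,5,0],"roll":0},{"gripper":1,"travel":[-1,5,0],"roll":0},{"gripper":1,"travel":[-1,5,0],"roll":0},{"gripper":1,"travel":[-1,5,0],"roll":0},{"gripper":1,"travel":[-1,5,0],"roll":0}]'
python3 g.py
```

```text
t: 13.5
ee_pos: [480.5, 220.5, 324.7]
tcp_rot: [1.997, 2.425, 0.0]
contact_force: [0.5, -1.4, 0.2]
finger_gap: -0.002
grasp_force: 1.1
t: 14.0
ee_pos: [475.5, 245.4, 324.8]
tcp_rot: [1.997, 2.425, 0.0]
contact_force: [1.3, -1.1, -0.7]
finger_gap: 0.0
grasp_force: 1.1
wrist [279, 202, 106, 65, 6176] [330.3 234.9] [[475.9 271.8 186. ]]
top [235, 223, 11, 18, 91] [240.6 231.2] [[478.3 263.7 167. ]]
toppin [([194, 220, 5, 4, 14], array([196. , 221.3]))]
wristred [([570, 31, 40, 43, 1313], array([589.2,  52.1]))]
```

```bash
python3 -m creep '[{"gripper":1,"travel":[-0.8,4,0],"roll":0},{"gripper":1,"travel":[-0.8,4,0],"roll":0},{"gripper":1,"travel":[-0.6,3,0],"roll":0},{"gripper":1,"travel":[-0.6,3,0],"roll":0},{"gripper":1,"travel":[0,0,0],"roll":0}]'
python3 -m creep '[{"gripper":1,"travel":[-0.4,2,0],"roll":0},{"gripper":1,"travel":[-0.4,2,0],"roll":0},{"gripper":1,"travel":[-0.4,2,0],"roll":0},{"gripper":1,"travel":[-0.4,2,0],"roll":0}]'
python3 -m creep '[{"gripper":1,"travel":[-0.4,2,0],"roll":0},{"gripper":1,"travel":[-0.4,2,0],"roll":0}]'
python3 g.py | grep -v handle
```

```text
t: 14.7
ee_pos: [472.7, 259.5, 324.7]
tcp_rot: [-1.996, -2.425, -0.001]
contact_force: [-0.6, 0.6, -0.1]
finger_gap: 0.001
grasp_force: 0.0
t: 15.1
ee_pos: [471.2, 267.1, 324.7]
tcp_rot: [1.998, 2.425, -0.0]
contact_force: [0.2, -1.9, -0.7]
finger_gap: 0.0
grasp_force: 0.8
t: 15.3
ee_pos: [470.4, 271.2, 324.7]
tcp_rot: [1.998, 2.425, 0.0]
contact_force: [0.5, -0.9, -0.3]
finger_gap: -0.001
grasp_force: 0.6
wrist [279, 202, 106, 65, 6191] [330.8 234.9] [[470.9 297.6 186. ]]
top [227, 228, 12, 18, 92] [232.7 235.7] [[473.4 288.8 167. ]]
toppin [([194, 220, 5, 4, 14], array([196.1, 221.3]))]
wristred [([561, 87, 38, 40, 1201], array([579.3, 106.7]))]
```

```bash
python3 -m creep '[{"gripper":1,"travel":[-0.4,2,0],"roll":0},{"gripper":1,"travel":[-0.4,2,0],"roll":0}]' | sed -n '2p;4p;6p'
python3 -m creep '[{"gripper":1,"travel":[-0.4,2,0],"roll":0},{"gripper":1,"travel":[-0.4,2,0],"roll":0}]'| sed -n '2p;4p;6p'
python3 -m creep '[{"gripper":1,"travel":[-0.4,2,0],"roll":0},{"gripper":1,"travel":[-0.2,1,0],"roll":0}]'| sed -n '2p;4p;6p'
python3 -m creep '[{"gripper":1,"travel":[-0.2,1,0],"roll":0},{"gripper":1,"travel":[-0.2,1,0],"roll":0}]'| sed -n '2p;4p;6p'
python3 g.py
```

```text
ee_pos: [469.6, 275.0, 324.8]
contact_force: [1.0, -1.3, -0.2]
grasp_force: 0.5
ee_pos: [468.8, 279.1, 324.7]
contact_force: [-0.5, -0.7, 0.6]
grasp_force: 1.1
ee_pos: [468.2, 282.2, 324.8]
contact_force: [1.0, -1.9, 0.4]
grasp_force: 0.4
ee_pos: [467.8, 284.1, 324.8]
contact_force: [-0.1, -1.5, 0.6]
grasp_force: 0.5
wrist [279, 202, 106, 65, 6178] [330.9 234.8] [[468.4 310.5 186. ]]
top [223, 230, 12, 18, 91] [228.7 238.2] [[470.2 301.6 167. ]]
toppin [([194, 220, 5, 4, 15], array([196.1, 221.2]))]
wristred [([556, 114, 38, 39, 1138], array([574.7, 132.7]))]
```

```bash
python3 -m creep '[{"gripper":1,"travel":[-0.2,1,0],"roll":0},{"gripper":1,"travel":[-0.2,1,0],"roll":0}]'| sed -n '2p;4p;6p'
python3 -m creep '[{"gripper":1,"travel":[-0.2,1,0],"roll":0},{"gripper":1,"travel":[-0.2,1,0],"roll":0}]'| sed -n '2p;4p;6p'
python3 -m creep '[{"gripper":1,"travel":[-0.2,1,0],"roll":0},{"gripper":1,"travel":[-0.2,1,0],"roll":0}]'| sed -n '2p;4p;6p'
python3 -m creep '[{"gripper":1,"travel":[-0.2,1,0],"roll":0},{"gripper":1,"travel":[-0.2,1,0],"roll":0}]'| sed -n '2p;4p;6p'
```

```text
ee_pos: [467.3, 285.9, 324.7]
contact_force: [0.0, -0.7, 0.6]
grasp_force: 1.0
ee_pos: [466.9, 288.0, 324.7]
contact_force: [0.4, -1.6, 0.5]
grasp_force: 0.4
ee_pos: [466.5, 290.1, 324.7]
contact_force: [0.8, -2.2, -0.0]
grasp_force: 0.4
ee_pos: [466.1, 292.1, 324.6]
contact_force: [-0.4, -0.8, 0.3]
grasp_force: 0.8
```

```bash
for i in 1; do python3 -m creep '[{"gripper":1,"travel":[-0.2,1,0],"roll":0},{"gripper":1,"travel":[-0.2,1,0],"roll":0}]'| sed -n '2p;4p;6p'; done
python3 -m creep '[{"gripper":1,"travel":[-0.2,1,0],"roll":0},{"gripper":1,"travel":[-0.2,1,0],"roll":0}]'| sed -n '2p;4p;6p'
python3 -m creep '[{"gripper":1,"travel":[-0.2,1,0],"roll":0},{"gripper":1,"travel":[-0.2,1,0],"roll":0}]'| sed -n '2p;4p;6p'
python3 -m creep '[{"gripper":1,"travel":[-0.2,1,0],"roll":0},{"gripper":1,"travel":[-0.2,1,0],"roll":0}]'| sed -n '2p;4p;6p'
python3 g.py
```

```text
ee_pos: [465.7, 294.1, 324.7]
contact_force: [0.4, -0.7, -0.7]
grasp_force: 0.9
ee_pos: [465.3, 296.1, 324.7]
contact_force: [-0.2, -0.6, 0.1]
grasp_force: 0.9
ee_pos: [464.9, 298.1, 324.7]
contact_force: [0.5, -0.1, -1.2]
grasp_force: 0.7
ee_pos: [464.7, 299.5, 324.7]
contact_force: [1.4, -4.8, -0.0]
grasp_force: 2.4
wrist [280, 202, 105, 65, 6216] [331.2 235. ] [[465.4 325.6 186. ]]
top [218, 233, 12, 18, 95] [223.7 240.8] [[467.9 317.  167. ]]
toppin [([194, 220, 5, 4, 16], array([196.1, 221.3]))]
wristred [([551, 144, 37, 37, 1069], array([569.1, 161.9]))]
```

```bash
cat > p.py <<'E'
from g import *
c,bl=blobs('wrist',(0,170,100),(6,255,255),(480,0,640,300),200)
print(bl[0][0],'pin at z=100:',onz(c,[bl[0][1]],100).round(1),'ee',robot.get_obs()['ee_pos'].round(1))
E
python3 p.py
python3 -m creep '[{"gripper":1,"travel":[-0.2,1,0],"roll":0},{"gripper":1,"travel":[-0.2,1,0],"roll":0}]'| sed -n '2p;4p;6p'
python3 p.py
python3 -m creep '[{"gripper":1,"travel":[-0.2,1,0],"roll":0},{"gripper":1,"travel":[-0.2,1,0],"roll":0}]'| sed -n '2p;4p;6p'
python3 p.py
```

```text
[551, 144, 37, 37, 1073] pin at z=100: [[619.7 370.  100. ]] ee [464.6 299.6 324.7]
ee_pos: [464.3, 301.5, 324.7]
contact_force: [1.6, -6.5, 1.1]
grasp_force: 3.1
[551, 148, 36, 37, 1056] pin at z=100: [[619.7 369.6 100. ]] ee [464.3 301.6 324.7]
ee_pos: [463.9, 303.4, 324.7]
contact_force: [1.9, -6.8, 1.2]
grasp_force: 3.4
[550, 151, 36, 37, 1037] pin at z=100: [[619.7 369.1 100. ]] ee [463.9 303.6 324.7]
```

```bash
python3 -m creep '[{"gripper":1,"travel":[-0.2,1,0],"roll":0},{"gripper":1,"travel":[-0.2,1,0],"roll":0}]'| sed -n '2p;4p;6p'
python3 p.py
python3 -m creep '[{"gripper":1,"travel":[-0.2,1,0],"roll":0}]'| sed -n '2p;4p;6p'
python3 p.py
```

```text
ee_pos: [463.4, 305.8, 324.7]
contact_force: [2.4, -6.6, 0.4]
grasp_force: 3.4
[549, 155, 26, 35, 646] pin at z=100: [[615.4 369.1 100. ]] ee [463.4 306.  324.7]
ee_pos: [463.2, 306.8, 324.7]
contact_force: [1.4, -6.5, 0.9]
grasp_force: 3.5
[548, 156, 26, 35, 643] pin at z=100: [[615.5 369.  100. ]] ee [463.2 306.8 324.7]
```

```bash
python3 -m creep '[{"gripper":1,"travel":[-0.2,1,0],"roll":0},{"gripper":1,"travel":[0,0,0],"roll":0}]'| sed -n '2p;4p;6p'
python3 p.py
```

```text
ee_pos: [463.1, 307.3, 324.7]
contact_force: [2.1, -7.7, 0.9]
grasp_force: 3.9
[548, 157, 26, 34, 643] pin at z=100: [[615.5 368.8 100. ]] ee [463.1 307.3 324.7]
```

Run:
```python
from g import *
c,bl=blobs('top',(0,120,70),(8,255,255),(180,205,215,240),3);print('top',bl)
c,bl=blobs('side',(0,140,70),(8,255,255),(345,90,375,125),3);print('side',bl)
c,bl=blobs('side',(172,100,70),(180,255,255),(345,90,375,125),2);print('side',bl)
c,bl=blobs('wrist',(0,100,40),(12,255,255),(500,100,640,250),60);print(bl)
c,bl=blobs('wrist',(165,100,40),(180,255,255),(500,100,640,250),30);print(bl)
h=cv2.cvtColor(c['frame'],cv2.COLOR_BGR2HSV);
for x in range(540,600,4): print(x,h[173,x],c['frame'][173,x])
```

```text
top [([194, 220, 6, 5, 21], array([196.4, 222.1]))]
side [([357, 101, 5, 5, 22], array([358.8, 102.9]))]
side []
[([548, 155, 27, 37, 690], array([560.8, 173.4]))]
[]
540 [  5  13 119] [113 114 119]
544 [ 12  11 112] [107 109 112]
548 [  0  12 108] [103 103 108]
552 [  1 227 173] [ 19  26 173]
556 [  1 219 169] [ 24  29 169]
560 [  1 222 168] [ 22  29 168]
564 [  1 220 166] [ 23  29 166]
568 [  1 218 164] [ 24  29 164]
572 [  1 221 166] [ 22  29 166]
576 [90  3 75] [75 75 74]
580 [120   7  76] [76 74 74]
584 [120   7  76] [76 74 74]
588 [120   7  70] [70 68 68]
592 [120   7  76] [76 74 74]
596 [120   7  76] [76 74 74]
```

The pin head's right edge jumped about 10 px in the wrist view, which is what an 8 mm drop would give. I back off gently to test whether the guard holds.

```bash
python3 g.py; python3 -m creep '[{"gripper":1,"travel":[0.2,-1,0],"roll":0},{"gripper":1,"travel":[0.4,-2,0],"roll":0},{"gripper":1,"travel":[0.4,-2,0],"roll":0},{"gripper":1,"travel":[1,-5,0],"roll":0},{"gripper":1,"travel":[2,-10,0],"roll":0},{"gripper":1,"travel":[2,-10,0],"roll":0},{"gripper":1,"travel":[0,0,0],"roll":0},{"gripper":1,"travel":[0,0,0],"roll":0},{"gripper":1,"travel":[0,0,0],"roll":0},{"gripper":1,"travel":[0,0,0],"roll":0}]'; python3 g.py;python3 p.py
```

```text
wrist [280, 202, 106, 65, 6209] [331.3 235. ] [[463.9 333.3 186. ]]
top [215, 234, 13, 18, 95] [221.3 242.1] [[466.6 324.4 167. ]]
toppin [([195, 221, 4, 4, 9], array([196.1, 222.2]))]
wristred [([548, 157, 26, 34, 643], array([560.7, 173.6]))]
t: 20.95
ee_pos: [469.0, 278.2, 324.7]
tcp_rot: [-1.997, -2.425, -0.0]
contact_force: [-0.2, 0.0, 0.9]
finger_gap: 0.001
grasp_force: 0.0
wrist [277, 145, 113, 52, 5484] [332.4 171.2] [[465.2 328.4 186. ]]
top [216, 234, 12, 18, 88] [221.6 242.3] [[465.6 323.9 167. ]]
toppin [([195, 221, 4, 4, 9], array([196.3, 222.2]))]
wristred [([558, 102, 27, 37, 727], array([571. , 120.1]))]
[558, 102, 27, 37, 725] pin at z=100: [[614.4 374.6 100. ]] ee [468.9 278.2 324.7]
```

The handle stayed put at y≈324 mm and the pin is down. I rise clear and check the jar.

```bash
python3 -m creep '[{"gripper":1,"travel":[0,0,30],"roll":0},{"gripper":1,"travel":[0,0,40],"roll":0},{"gripper":1,"travel":[0,0,40],"roll":0},{"gripper":1,"travel":[0,0,30],"roll":0},{"gripper":1,"travel":[0,0,0],"roll":0},{"gripper":1,"travel":[0,0,0],"roll":0},{"gripper":1,"travel":[0,0,0],"roll":0},{"gripper":1,"travel":[0,0,0],"roll":0}]'|sed -n '2p;4p'; python3 g.py
python3 - <<'E'
from g import *
c,bl=blobs('wrist',(0,70,70),(7,255,255),(200,0,640,300),150)
for s,ce in bl: print(s,ce,onz(c,[ce],124).round(1))
c,bl=blobs('side',(0,100,70),(8,255,255),(240,70,380,300),10)
for s,ce in bl: print(s,ce,onz(c,[ce],118).round(1))
E
```

```text
ee_pos: [468.5, 277.8, 462.8]
contact_force: [0.8, -0.4, -0.0]
wrist [301, 127, 53, 22, 1105] [326.9 137.7] [[465.5 327.2 186. ]]
top [216, 234, 12, 18, 90] [221.6 242.4] [[465.3 324.  167. ]]
toppin [([195, 221, 5, 3, 8], array([196.6, 222.1]))]
wristred [([584, 21, 8, 12, 42], array([587.5,  26.5])), ([451, 104, 17, 21, 285], array([458.7, 113.5]))]
[450, 103, 18, 22, 313] [458.2 113.5] [[590.1 370.5 124. ]]
[356, 101, 6, 6, 29] [358.6 103.3] [[587.7 382.3 118. ]]
```

Run:
```python
from g import *
c=cam('wrist');p=proj(c,[[487,399,124]])[0];print(p)
x,y=p.astype(int);h=cv2.cvtColor(c['frame'],cv2.COLOR_BGR2HSV)
c,bl=blobs('wrist',(0,40,60),(12,255,255),(max(0,x-60),max(0,y-60),x+60,y+60),80)
for s,ce in bl: print(s,ce,onz(c,[ce],124).round(1))
c=cam('top');p=proj(c,[[487,399,118]])[0];print(p);x,y=p.astype(int)
c,bl=blobs('top',(0,40,60),(12,255,255),(x-20,y-20,x+20,y+20),20)
for s,ce in bl: print(s,ce,onz(c,[ce],115).round(1))
```

```text
[361.80444969  60.03476979]
[336, 36, 50, 51, 1605] [360.6  61.1] [[486.3 398.  124. ]]
[197.22585978 255.32237491]
[190, 249, 16, 15, 76] [198.9 257.8] [[479.1 397.  115. ]]
```

The cap sits at (486,398) at the 124 mm plane, centred over the socket and upright, and the guard holds by itself.

```bash
python3 -c "
from station import finish_job
print(finish_job())"
```

```text
the job is handed in; nothing more can be done
None
```

The red-capped jar stands upright in the socket; the guard was pushed shut with at most about 8 N, the latch pin dropped and the guard stayed shut when I backed off, and the job is handed in at about 22 s of the 69 s allowed.

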